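Settle the loose roller in its carrier tray and set it balanced on the scale

TASK

Lift the plywood tray by its cross handle without touching the loose roller, and tilt it gently so that the roller comes away from the end of the tray and stands still in the middle under the handle; keep it there for at least 3 seconds while you hold the tray well clear of the table and the scale. Then set the tray down gently and level, centred on the scale's round platform, with the roller still at rest in the middle so that the tray balances, and let go. Do not spill the roller or bang it against the tray's ends, do not tip the tray steeply, and leave the other things on the table where they are.

Things in the scene. Friction and masses are not known exactly. Their poses are not given: they have to be found in the camera images.
- tray: Plywood carrier tray, nominal 0.35 kg, 300 mm long (own x) by 102 mm wide (own y; 122 mm at the handle posts). Origin at the centre of its underside, z up. Floor 6 mm thick, flat, smooth; side and end walls 6 mm thick, tops 30 mm above the underside; inside 288 x 90 mm. Starts level on the table.
- tray_handle (a point): Centre of the tray's handle bar, 94 mm above the middle of the underside. Rectangular wooden bar along the tray's y between two side posts: 24 mm thick (tray's x), 36 mm high (76 to 112 mm above the underside), 102 mm long between the posts. Grip it across its 24 mm from above; the roller passes beneath. Axes as the tray's.
- tray_floor (a point): Middle of the tray's floor (upper face), where the roller must stand. The roller rolls almost without friction along the tray's x: its acceleration relative to the tray is about 2/3 g times the floor's slope (6.5 m/s2 per rad, downhill), less 2/3 of the tray's own acceleration along x. Axes as the tray's.
- roller: Loose solid steel roller with two rubber bands, diameter 40 mm, 84 mm long, nominal 0.30 kg, lying across the tray (own y along the tray's y) and turning about that as it rolls. Origin at its centre, 26 mm above the tray's underside. The centre can travel 124 mm either way from the middle; it starts at rest near the tray's -x end, 95 to 120 mm from the middle.
- platform (a point): Centre of the top face of the bench scale's fixed, level, round steel platform, 90 mm in diameter, 60 mm above the table. The scale's grey body below it is 150 mm square, 36 mm high, fixed to the table. The tray tips off the platform when the roller is near an end.
- scale: The bench scale: grey body 150 mm square and 36 mm high with the round platform above its middle, fixed. Origin at the centre of its underside; display on its -x side.
- tape: Bystander to leave alone: roll of tape, 90 mm across, 24 mm high; origin at the centre of its underside.
- screwdriver: Bystander to leave alone: screwdriver lying beyond the scale; origin at the centre of its underside.
- bolt_bin: Bystander to leave alone: small open black bin, 90 x 70 x 35 mm; origin at the centre of its underside.
- wrench: Bystander to leave alone: wrench lying flat; origin at the centre of its underside.
There are look-alikes about, which are no part of the job. Of the things that look like the roller, the middle-sized one is meant.

How it is judged:
By the outcome, as a careful person would: the job done as asked, in the order asked, and still so for the second after the job is handed in, with the robot touching nothing.
It also fails if it takes over 72 s, if anything falls off the work surface, if the arm or the gripper's body presses on something with over 40 N, if the wrist force passes 120 N, or if a joint passes its speed limit or range.

ROBOT

A 7-joint arm with a two-finger parallel gripper is mounted at the origin on the work surface. World frame = base frame: x ahead of the robot, y to its left, z up, the work surface at z = 0. Lengths are in m, angles in rad, forces in N, time in s.
With the tool pointing down it reaches from about 0.4 to 0.875 m from the base axis. Payload 4.4 kg.
Tool frame: the origin (TCP) lies midway between the tips of the shut fingers; the grasp point (between the pads) lies 19 mm behind it; z points along the fingers, y is the line along which they close (so a half turn about z gives the same grasp; the last joint's range is limited). The gripper opens to 85 mm and grips with 20 to 120 N. Pads are 22 mm wide; open, the fingers measure 114 mm over their backs; the gripper's body (76 mm by 85 mm) begins 54 mm behind the grasp point. The pads swing forward as they close: fully open they stand 13 mm farther back than shut.
Start: joints at [-1.197, 0.628, 0.038, 1.517, -0.027, 0.996, -0.02], TCP at [0.277, 0.588, 0.231] pointing down, gripper open.
Joint ranges: [-3.06, 3.06], [-0.37, 2.12], [-1.25, 1.32], [0.18, 2.47], [-1.1, 4.24], [0.23, 1.98], [-2.94, 2.94]. Speed limits (rad/s): [2.57, 2.57, 3.14, 3.14, 3.14, 3.14, 3.14].

INTERFACE

Orientations are given as [roll, pitch, yaw] about the fixed x, y, z axes, in that order (R = Rz(yaw) Ry(pitch) Rx(roll)).
In Python, from workcell import get_state, read_camera, finish_job gives the robot as it stands.
- The arm moves only by the tool move_arm, never from a script. Its argument "rows" is a list that holds one entry, the list of rows, each a list of 7 numbers: the turn, a rotation vector about the tool's x, y, z in degrees, then the shift along the tool's x, y, z in m, then the finger opening in m, from 0 to 0.0854. In form: [[[wx, wy, wz, tx, ty, tz, grip], ...]]. A call has 1 to 8 rows; each row is the pose to reach, as a shift and turn from the pose commanded when the call began, along the tool's axes at that moment; what a row does not reach only later rows make up. A row lasts 1/10 s, in which the tool goes at most 50 mm and 8.59 degrees, less where a joint would pass 70% of its speed; a pose out of reach is approached as far as the arm can. A call with a gripper value outside its range is refused whole. The fingers move at their own pace and stop on an object; "squeeze" is the grip in N (left out, the last holds). Time passes only in rows, so rows that repeat a pose let the fingers close. It gives the time, the measured TCP pose, the force, the opening and the grip force at its end, in the units of the state.
- get_state(): the state, without advancing time (a new reading comes with each control period).
- read_camera(name): name is "scene" or "top"; returns a dict with "frame" (480x640x3 uint8, red, green, blue), "fx", "fy", "cx", "cy" (pixels), "dist_coeffs" ([k1, k2, p1, p2, k3] as OpenCV has them; the pictures are not rectified), "world_to_cam" (4x4, takes a point from world to camera coordinates). Camera axes: x right, y up, looking along -z (the intrinsics and any distortion apply to the point x, -y, -z); pixel columns grow to the right and rows downward; lengths in m; the calibration is good to about 2 mm. A picture is of the moment at which its call begins. There is no depth.
- finish_job(): hands the job in; it is judged then, once.
The state is a dict: "time_s": time; "joint_pos": joint angles; "joint_velocities": joint speeds; "joint_torque": joint torques, N m; "tool_pos": TCP position; "ee_rot": TCP orientation; "contact_force": force on the tool from outside, world axes, zero at the start; "torque": the same for the moment, N m; "gripper_width": opening from 0.0 (shut) to 1.0 (fully open); "grip_force": force on a finger pad.
Only numpy, scipy, OpenCV 4.12 (cv2) and the standard library are available. Lean on these libraries where they do the work, as an engineer would, in place of code of your own. Each camera call takes 0.05 s, during which the arm holds its last target. There are 200 camera calls.

## Working session

There is one attempt and no reset: what is moved stays moved. The work goes in short steps, Python scripts to look and compute and a tool call to move; the robot and the scene stay as the last step left them, time stands still between calls to the robot, and variables do not carry over. Pictures are saved under pics/ and viewed, at most 10 in all, crops included, and the job is handed in when it is done.

Besides the shell and the picture viewer there is one more tool, called after "Call:" as a command line: name --argument value ..., lists and objects as JSON in quotes. move_arm: Moves the arm, as the interface text tells. Its arguments: {"type":"object","properties":{"rows":{"type":"array"},"squeeze":{"type":"number"}},"required":["rows"]}

```bash
mkdir -p pics; ls; cat > h.py <<'E'
import numpy as np, cv2
from scipy.spatial.transform import Rotation as R
from workcell import get_state, read_camera, finish_job
def cam(n):
    c=read_camera(n); c['K']=np.array([[c['fx'],0,c['cx']],[0,c['fy'],c['cy']],[0,0,1.]]); c['d']=np.array(c['dist_coeffs'],float); c['T']=np.array(c['world_to_cam']); return c
def ray(c,px):
    p=cv2.undistortPoints(np.array(px,float).reshape(-1,1,2),c['K'],c['d']).reshape(-1,2)
    d=np.c_[p[:,0],-p[:,1],-np.ones(len(p))]@c['T'][:3,:3]
    return -c['T'][:3,:3].T@c['T'][:3,3], d
def on_z(c,px,z):
    o,d=ray(c,px); return o+d*((z-o[2])/d[:,2])[:,None]
def proj(c,P):
    q=np.atleast_2d(P)@c['T'][:3,:3].T+c['T'][:3,3]; q=q*[1,-1,-1]
    return cv2.projectPoints(q.reshape(-1,1,3),np.zeros(3),np.zeros(3),c['K'],c['d'])[0].reshape(-1,2)
def save(c,n): cv2.imwrite('pics/'+n+'.png',c['frame'][:,:,::-1])
E
python3 - <<'E'
from h import *
for n in('top','scene'):
    c=cam(n); save(c,n+'0'); print(n,c['K'].tolist(),ray(c,[[320,240]]))
print(get_state())
E
```

```text
pics
top [[512.5308308970151, 0.0, 317.308972437406], [0.0, 512.5308308970151, 249.59596001544276], [0.0, 0.0, 1.0]] (array([ 0.49143019, -0.12494319,  1.0388691 ]), array([[ 0.13076123,  0.00568337, -0.99158829]]))
scene [[488.78180032973967, 0.0, 318.55849855627866], [0.0, 488.78180032973967, 240.5571503067876], [0.0, 0.0, 1.0]] (array([ 1.0391384 , -0.62779722,  0.70990205]), array([[-0.47019194,  0.57175611, -0.67232766]]))
{'time_s': 0.1, 'joint_pos': array([-1.1967732 ,  0.62923675,  0.03845857,  1.51823277, -0.02702403,
        0.99630543, -0.01999422]), 'joint_velocities': array([-8.16800601e-05, -1.49471876e-03, -3.42896689e-04, -8.15146752e-04,
        9.88926473e-04,  1.14649514e-03, -5.41252163e-04]), 'joint_torque': array([ 3.09228468e-03, -5.64521027e+01,  1.23046551e+00, -1.93966556e+01,
        1.12400003e-02,  5.44597962e-03, -1.15553220e-05]), 'tool_pos': array([0.27649872, 0.58766116, 0.2305035 ]), 'ee_rot': array([-3.13992841e+00,  3.01002952e-06,  2.70175185e+00]), 'contact_force': array([1.29234429, 0.18301271, 0.02499517]), 'torque': array([-0.00775707, -0.00791722, -0.00873276]), 'grip_force': 0.0, 'gripper_width': 1.0022472185553901}
```

View pics/top0.png

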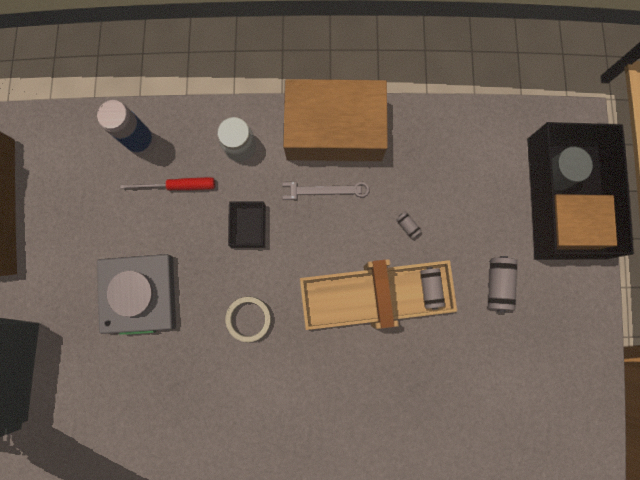

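View pics/scene0.png

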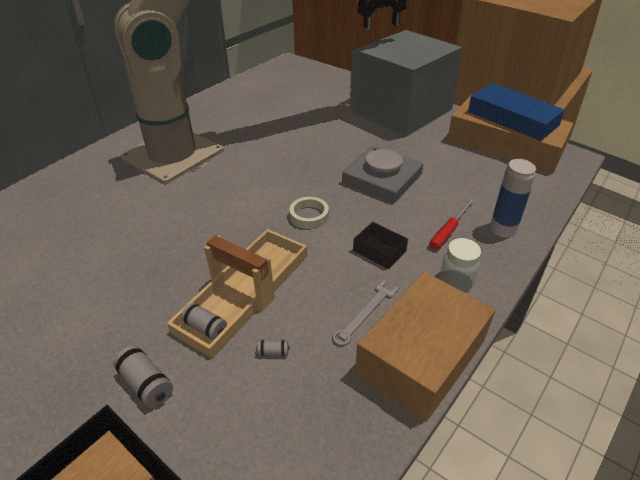

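The top view shows three roller look-alikes: small (409,225) on the table, middle (432,288) inside the tray at its right end, and large (503,284) on the table. The middle-sized one in the tray is meant. The handle bar is at about (382,294), the platform at (129,294), the tape at (248,319) and the bin at (247,225). The scene view agrees, with the roller at (205,320) in the tray.

```bash
python3 - <<'E'
from h import *
c=cam('top'); f=c['frame']; hsv=cv2.cvtColor(f,cv2.COLOR_RGB2HSV)
crop=f[200:350,270:540]; cv2.imwrite('pics/crop.png',cv2.resize(crop,None,fx=2.9,fy=2.9,interpolation=cv2.INTER_CUBIC)[:,:,::-1])
for n,p in dict(tray=(340,285),wall=(345,323),hand=(384,300),plat=(129,294),rol=(432,288),body=(165,270),tab=(330,240)).items(): print(n,hsv[p[1],p[0]])
def biggest(m,roi):
    x0,y0,x1,y1=roi; z=np.zeros_like(m); z[y0:y1,x0:x1]=m[y0:y1,x0:x1]
    cs,_=cv2.findContours(z,cv2.RETR_EXTERNAL,cv2.CHAIN_APPROX_NONE); return max(cs,key=cv2.contourArea)
wood=((hsv[:,:,0]<28)&(hsv[:,:,1]>85)).astype(np.uint8)*255
k=biggest(wood,(280,245,475,345)); 
r=cv2.minAreaRect(k); print('tray rect',r, cv2.boxPoints(r).tolist())
hb=((hsv[:,:,0]<14)&(hsv[:,:,1]>130)).astype(np.uint8)*255
k=biggest(hb,(350,245,410,345)); r=cv2.minAreaRect(k); B=on_z(c,cv2.boxPoints(r),.112); print('bar',r,B.round(4).tolist(),B.mean(0))
s=[np.linalg.norm(B[i]-B[i-1]) for i in range(4)]; print(s)
E
```

```text
tray [ 16 123 176]
wall [ 16 125 191]
hand [ 11 155 135]
plat [  8  34 152]
rol [  9  34 149]
body [  9  28 118]
tab [  7  45 125]
tray rect ((377.7154235839844, 294.22308349609375), (68.34313201904297, 152.68675231933594), 82.87498474121094) [[297.7231140136719, 269.7846374511719], [449.2308044433594, 250.84616088867188], [457.7077331542969, 318.6615295410156], [306.2000427246094, 337.6000061035156]]
bar ((382.46002197265625, 293.52691650390625), (67.12703704833984, 14.658439636230469), 82.56858825683594) [[0.5747, -0.2119, 0.112], [0.5781, -0.2384, 0.112], [0.4581, -0.2525, 0.112], [0.4548, -0.2263, 0.112]] [ 0.51642793 -0.23229289  0.112     ]
[np.float64(0.12079717733060197), np.float64(0.02670724950468529), np.float64(0.12089627223118884), np.float64(0.02639050387886654)]
```

View pics/crop.png

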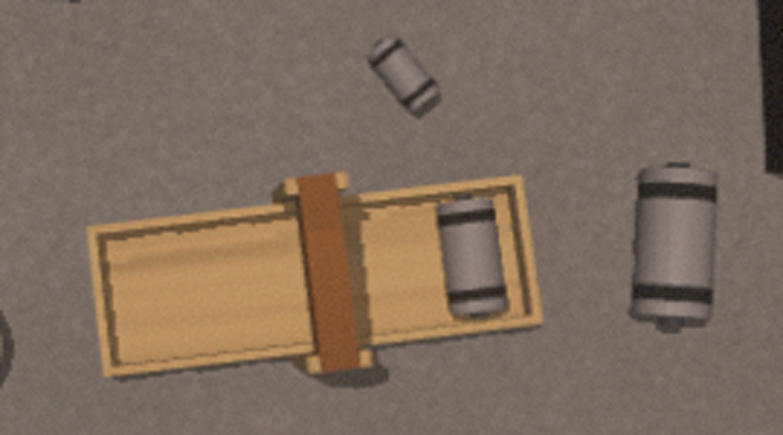

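The crop confirms it: the middle roller sits in the tray at its right (-x) end, so tray +x points to image left (world +y). Now the rim corners, platform and roller.

```bash
cat >> h.py <<'E'
def blob(m,roi):
    x0,y0,x1,y1=roi; z=np.zeros(m.shape,np.uint8); z[y0:y1,x0:x1]=m[y0:y1,x0:x1]*255
    cs,_=cv2.findContours(z,cv2.RETR_EXTERNAL,cv2.CHAIN_APPROX_NONE); return max(cs,key=cv2.contourArea)
E
python3 - <<'E'
from h import *
c=cam('top'); f=c['frame']
px=np.array([[88,228],[522,176],[541,323],[105,378]])/2.9+[270,200]
P=on_z(c,px,.03); print(P.round(4).tolist(),P.mean(0)); print([np.linalg.norm(P[i]-P[i-1]) for i in range(4)])
for a,b in((1,0),(2,3)): v=P[b]-P[a]; print('yaw',np.degrees(np.arctan2(v[1],v[0])))
rp=np.array([[438,205],[494,200],[507,308],[452,316]])/2.9+[270,200]
Q=on_z(c,rp,.03).mean(0); print('roller',Q,'offset',Q-P.mean(0))
g=cv2.cvtColor(f,cv2.COLOR_RGB2GRAY)
hsv=cv2.cvtColor(f,cv2.COLOR_RGB2HSV)
k=blob(hsv[:,:,2]>137,(98,255,172,330)); e=cv2.fitEllipse(k); print('plat px',e)
pc=on_z(c,[e[0]],.06)[0]; ed=on_z(c,[[e[0][0]+e[1][0]/2,e[0][1]]],.06)[0]; print('platform',pc,'R',np.linalg.norm(ed-pc))
s=cam('scene'); g=cv2.cvtColor(s['frame'],cv2.COLOR_RGB2HSV)
k=blob(g[:,:,2]>g[150:180,380:385,2].mean()-12,(355,140,412,180)); e=cv2.fitEllipse(k); print(e, on_z(s,[e[0]],.06), proj(s,pc), g[165,385],g[185,375])
# bar top from scene
hb=(g[:,:,0]<14)&(g[:,:,1]>130); k=blob(hb,(195,225,285,290)); print('bar scene cx',cv2.minAreaRect(k),proj(s,[[.5164,-.2323,.112],[.5164,-.2323,.094]]))
E
```

```text
[[0.5478, -0.0804, 0.03], [0.5828, -0.3772, 0.03], [0.4826, -0.3877, 0.03], [0.4467, -0.0921, 0.03]] [ 0.51498082 -0.23433827  0.03      ]
[np.float64(0.10177337381378783), np.float64(0.2988483966744453), np.float64(0.10069837203621733), np.float64(0.29774143096326)]
yaw 96.71791154648386
yaw 96.92632797882722
roller [ 0.52751649 -0.34191848  0.03      ] offset [ 0.01253567 -0.10758021  0.        ]
plat px ((128.42807006835938, 293.088134765625), (42.58650588989258, 44.63364028930664), 21.74407958984375)
platform [0.51747183 0.25260244 0.06      ] R 0.04254387384338868
((383.460205078125, 158.9502410888672), (44.70614242553711, 64.90424346923828), 90.54231262207031) [[0.5214652  0.24833094 0.06      ]] [[383.05083486 157.64551863]] [  7  33 139] [ 9 28 64]
bar scene cx ((237.26583862304688, 257.5072937011719), (67.95726776123047, 22.07040023803711), 24.775142669677734) [[235.14053753 248.86985535]
 [236.39127854 256.0682447 ]]
```

Call:
move_arm --rows '[[[0, 0, 0, -0.033, -0.038, 0.002, 0.0854], [0, 0, 0, -0.066, -0.075, 0.005, 0.0854], [0, 0, 0, -0.1, -0.113, 0.007, 0.0854], [0, 0, 0, -0.133, -0.15, 0.01, 0.0854], [0, 0, 0, -0.166, -0.188, 0.012, 0.0854], [0, 0, 0, -0.2, -0.226, 0.014, 0.0854], [0, 0, 0, -0.233, -0.264, 0.017, 0.0854], [0, 0, 0, -0.266, -0.301, 0.019, 0.0854]]]'

```text
time_s: 1.05
tool_pos: [0.3889, 0.2028, 0.2125]
ee_rot: [3.141, 0.0, 2.702]
contact_force: [1.3, 0.4, -0.2]
gripper_width: 1.002
grip_force: 0.0
```

Call:
move_arm --rows '[[[0, 0, -4, -0.033, -0.038, 0.002, 0.0854], [0, 0, -8, -0.066, -0.075, 0.005, 0.0854], [0, 0, -12, -0.1, -0.113, 0.007, 0.0854], [0, 0, -16, -0.133, -0.15, 0.01, 0.0854], [0, 0, -20, -0.166, -0.188, 0.012, 0.0854], [0, 0, -24, -0.2, -0.226, 0.014, 0.0854], [0, 0, -28, -0.233, -0.264, 0.017, 0.0854], [0, 0, -32, -0.266, -0.301, 0.019, 0.0854]]]'

```text
time_s: 1.85
tool_pos: [0.5007, -0.181, 0.1934]
ee_rot: [3.141, 0.0, -3.02]
contact_force: [2.0, 0.6, 1.1]
gripper_width: 1.001
grip_force: 0.0
```

Call:
move_arm --rows '[[[0, 0, 0, -0.004, -0.027, 0, 0.0854], [0, 0, 0, -0.009, -0.053, 0.02, 0.0854], [0, 0, 0, -0.009, -0.053, 0.04, 0.0854], [0, 0, 0, -0.009, -0.053, 0.04, 0.0854]]]'

```text
time_s: 2.25
tool_pos: [0.5137, -0.2307, 0.151]
ee_rot: [3.139, -0.005, -3.025]
contact_force: [-0.6, 0.7, 0.7]
gripper_width: 0.999
grip_force: 0.0
```

```bash
python3 - <<'E'
from h import *
s=get_state(); t=s['tool_pos']; print(t,s['ee_rot'],s['joint_pos'].round(2),s['contact_force'])
M=R.from_euler('xyz',s['ee_rot']).as_matrix(); print(M.T@(np.array([.5155,-.233,.074])-t), M.round(4).tolist())
c=cam('top'); cv2.imwrite('pics/pre.png',cv2.resize(c['frame'][220:370,280:480],None,fx=3,fy=3)[:,:,::-1]); print(proj(c,[t]))
E
```

```text
[ 0.51369359 -0.23067605  0.15103886] [ 3.13909061 -0.00477212 -3.02470685] [ 0.41  0.61 -0.07  1.84  0.06  0.7   2.  ] [-0.64094987  0.7402956   0.6817008 ]
[-0.00189069 -0.00271149  0.07702418] [[-0.9932, -0.1166, -0.005], [-0.1166, 0.9932, 0.0019], [0.0048, 0.0025, -1.0]]
[[384.15702987 294.31873678]]
```

View pics/pre.png

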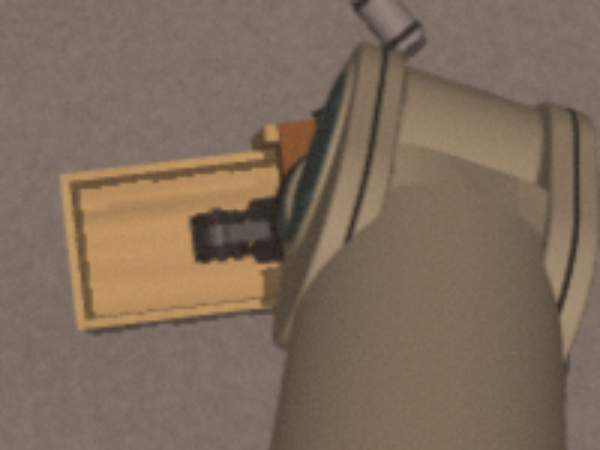

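The crop shows an open finger on the +x side of the handle at (230,235). The arm hides the roller in the top view, so I'll use the scene camera for it. Descending on the bar.

Call:
move_arm --rows '[[[0, 0, 0, -0.001, -0.002, 0.02, 0.0854], [0, 0, 0, -0.001, -0.002, 0.04, 0.0854], [0, 0, 0, -0.001, -0.002, 0.06, 0.0854], [0, 0, 0, -0.001, -0.002, 0.072, 0.0854], [0, 0, 0, -0.001, -0.002, 0.076, 0.0854], [0, 0, 0, -0.001, -0.002, 0.076, 0.0854], [0, 0, 0, -0.001, -0.002, 0.076, 0.0854]]]'

```text
time_s: 3.0
tool_pos: [0.5177, -0.2324, 0.0784]
ee_rot: [-3.141, 0.001, -3.023]
contact_force: [1.0, 0.2, 0.7]
gripper_width: 1.001
grip_force: 0.0
```

```bash
python3 - <<'E'
from h import *
s=get_state(); t=s['tool_pos']; print(t,s['ee_rot'],s['contact_force'])
c=cam('scene'); cv2.imwrite('pics/pre2.png',cv2.resize(c['frame'][190:370,140:340],None,fx=3,fy=3)[:,:,::-1]); print(proj(c,[t]))
E
```

```text
[ 0.51770614 -0.23238011  0.07840059] [-3.14092022e+00  1.38376735e-03 -3.02261367e+00] [0.99179592 0.24931283 0.66992733]
[[237.91246845 262.48468364]]
```

View pics/pre2.png

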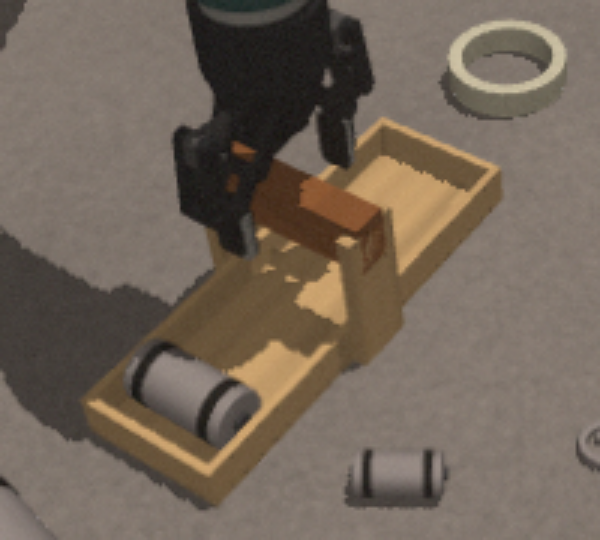

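The fingers straddle the bar (tips at about (240,245) and (340,155) in the crop) and the roller is untouched at (190,395). I'll lower 3 mm and close.

Call:
move_arm --rows '[[[0, 0, 0, 0.001, 0, 0.003, 0.06], [0, 0, 0, 0.001, 0, 0.003, 0.04], [0, 0, 0, 0.001, 0, 0.003, 0.03], [0, 0, 0, 0.001, 0, 0.003, 0.024], [0, 0, 0, 0.001, 0, 0.003, 0.018], [0, 0, 0, 0.001, 0, 0.003, 0.01], [0, 0, 0, 0.001, 0, 0.003, 0.01], [0, 0, 0, 0.001, 0, 0.003, 0.01]]]' --squeeze 100

```text
time_s: 3.85
tool_pos: [0.5161, -0.2327, 0.0748]
ee_rot: [-3.141, 0.0, -3.023]
contact_force: [-0.7, -0.0, 5.6]
gripper_width: 0.271
grip_force: 98.7
```

```bash
cat >> h.py <<'E'
def roller(save_as=None):
    """roller offset along tray x from scene camera, using the current tool pose (grip at bar centre)"""
    s=get_state(); t=np.array(s['tool_pos']); M=R.from_euler('xyz',s['ee_rot']).as_matrix()
    c=cam('scene'); return s,t,M,c
E
python3 - <<'E'
from h import *
s,t,M,c=roller(); print(t,s['ee_rot'],s['contact_force'],s['gripper_width'],s['grip_force'])
hsv=cv2.cvtColor(c['frame'],cv2.COLOR_RGB2HSV)
for p in((205,322),(197,316),(215,326),(188,310),(196,336),(220,300),(235,285),(262,262),(250,270)): print(p,hsv[p[1],p[0]])
# expected band ends: roller centre -0.108 along tray x
ux=np.array([-.119,.993,0]); uy=np.array([-.993,-.119,0]); o=np.array([.516,-.233,0])
for x in(-.124,-.108,-.05,0): print(x,proj(c,[o+ux*x+uy*k+[0,0,z] for k,z in((-.042,.026),(.042,.026),(0,.046))]).round(1).tolist())
E
```

```text
[ 0.51605074 -0.23274142  0.07480895] [-3.14117336e+00  2.31333536e-04 -3.02314562e+00] [-0.68420512 -0.04876881  5.55469427] 0.27060818134911196 98.67992520332336
(205, 322) [  9  31 138]
(197, 316) [ 11  30 145]
(215, 326) [ 10  34 135]
(188, 310) [20 39 39]
(196, 336) [ 16 115 122]
(220, 300) [ 16 110 102]
(235, 285) [ 18 114  98]
(262, 262) [ 13 159 135]
(250, 270) [ 13 139  75]
-0.124 [[214.6, 335.6], [179.6, 315.3], [194.6, 318.1]]
-0.108 [[220.6, 329.3], [185.6, 309.5], [200.7, 312.1]]
-0.05 [[241.2, 307.7], [206.7, 289.5], [222.0, 291.3]]
0 [[257.9, 290.3], [223.7, 273.3], [239.2, 274.4]]
```

```bash
python3 - <<'E'
s=open('h.py').read().split('def roller')[0]+'''
def roller(debug=None):
    """roller's tray-x (m): tangent rays in the tray x-z plane; also slope (+ = rolls to +x), time"""
    c=cam('scene'); s=get_state(); t=np.array(s['tool_pos']); M=R.from_euler('xyz',s['ee_rot']).as_matrix()
    A=np.c_[M[:,1],M[:,0],-M[:,2]]; o=t+M[:,2]*.0748            # tray frame
    hsv=cv2.cvtColor(c['frame'],cv2.COLOR_RGB2HSV)
    vv,uu=np.nonzero((hsv[:,:,1]<60)&(hsv[:,:,2]>60))
    C,d=ray(c,np.c_[uu,vv]); C=(C-o)@A; d=d@A
    at=lambda z: C+d*((z-C[2])/d[:,2])[:,None]
    p=at(.03); ok=(abs(p[:,0])<.142)&(abs(p[:,1])<.043)
    for z in(.075,.09,.11,.13): q=at(z); ok&=~((abs(q[:,0])<.06)&(abs(q[:,1])<.02))
    m=np.zeros(hsv.shape[:2],np.uint8); m[vv[ok],uu[ok]]=1
    m=cv2.morphologyEx(m,cv2.MORPH_OPEN,np.ones((2,2),np.uint8))
    w,u=np.nonzero(m); C,d=ray(c,np.c_[u,w]); C=(C-o)@A; d=d@A
    a=np.arctan2(d[:,0],-d[:,2]); lo,hi=np.percentile(a,[1.0,99.0]); h=C[2]-.026
    def ax(e,sg):
        x=0.
        for _ in range(5): x=C[0]+h*np.tan(e+sg*np.arcsin(.02/np.hypot(h,x-C[0])))
        return x
    xl,xh=ax(lo,1),ax(hi,-1)
    if debug:
        f=c['frame'].copy(); f[m>0]=[255,0,0]; P=proj(c,t); x,y=int(P[0,0]),int(P[0,1])
        cv2.imwrite('pics/'+debug+'.png',cv2.resize(f[max(0,y-90):y+110,max(0,x-120):x+120],None,fx=3,fy=3)[:,:,::-1])
    return dict(t=round(s['time_s'],2),lo=round(xl*1000,1),hi=round(xh*1000,1),mid=round((xl+xh)*500,1),n=len(u),slope_deg=round(float(np.degrees(-M[2,1])),3),yslope=round(float(np.degrees(-M[2,0])),3),tcp=t.round(4).tolist(),fz=round(float(s['contact_force'][2]),1))
'''
open('h.py','w').write(s)
E
python3 -c "
from h import *
print(roller('dbg1'))"
```

```text
{'t': 3.95, 'lo': np.float64(-109.2), 'hi': np.float64(-112.0), 'mid': np.float64(-110.6), 'n': 727, 'slope_deg': 0.026, 'yslope': 0.015, 'tcp': [0.5161, -0.2327, 0.0748], 'fz': 5.5}
```

View pics/dbg1.png

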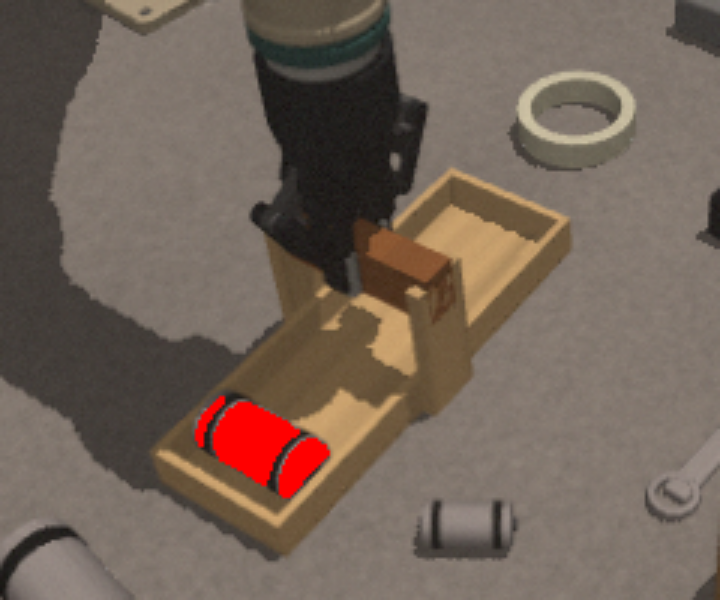

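Tracker works (roller at tray x = -110.6 mm, red blob at (262,447) in the crop). I'll lift straight up, then lean the tray slightly so the roller rests softly on the -x wall while it is carried.

Call:
move_arm --rows '[[[0, 0, 0, 0, 0, -0.001, 0.01], [0, 0, 0, 0, 0, -0.003, 0.01], [0, 0, 0, 0, 0, -0.007, 0.01], [-0.1, 0, 0, 0, 0, -0.012, 0.01], [-0.2, 0, 0, 0, 0, -0.018, 0.01], [-0.3, 0, 0, 0, 0, -0.025, 0.01], [-0.4, 0, 0, 0, 0, -0.032, 0.01], [-0.5, 0, 0, 0, 0, -0.04, 0.01]]]'

```text
time_s: 4.75
tool_pos: [0.516, -0.2324, 0.1152]
ee_rot: [3.133, 0.0, -3.023]
contact_force: [-0.7, -0.5, -6.8]
gripper_width: 0.266
grip_force: 98.1
```

```bash
python3 -c "
from h import *
print(roller())"
```

```text
{'t': 4.8, 'lo': np.float64(-109.7), 'hi': np.float64(-112.7), 'mid': np.float64(-111.2), 'n': 749, 'slope_deg': -0.444, 'yslope': 0.113, 'tcp': [0.5167, -0.2329, 0.1165], 'fz': -6.7}
```

Call:
move_arm --rows '[[[0, 0, 0, 0, 0, -0.012, 0.01], [0, 0, 0, 0, 0, -0.028, 0.01], [0, 0, 0, 0, 0, -0.047, 0.01], [0, 0, 0, 0, 0, -0.068, 0.01], [0, 0, 0, 0, 0, -0.09, 0.01], [0, 0, 0, 0, 0, -0.11, 0.01], [0, 0, 0, 0, 0, -0.126, 0.01], [0, 0, 0, 0, 0, -0.138, 0.01]]]'

```text
time_s: 5.6
tool_pos: [0.5161, -0.2336, 0.2541]
ee_rot: [3.133, 0.001, -3.023]
contact_force: [0.6, 0.4, -7.5]
gripper_width: 0.266
grip_force: 99.1
```

```bash
python3 -c "
from h import *
print(roller())"
```

```text
{'t': 5.65, 'lo': np.float64(-111.4), 'hi': np.float64(-114.5), 'mid': np.float64(-113.0), 'n': 879, 'slope_deg': -0.387, 'yslope': 0.196, 'tcp': [0.517, -0.234, 0.2557], 'fz': -5.8}
```

Call:
move_arm --rows '[[[0, 0, 0, 0, 0, -0.002, 0.01], [0, 0, 0, 0, 0, -0.002, 0.01], [0, 0, 0, 0, 0, -0.002, 0.01], [0, 0, 0, 0, 0, -0.002, 0.01]]]'

```text
time_s: 6.05
tool_pos: [0.5156, -0.2335, 0.2536]
ee_rot: [3.132, -0.002, -3.023]
contact_force: [0.6, 0.6, -7.1]
gripper_width: 0.271
grip_force: 99.0
```

```bash
python3 -c "
from h import *
print(roller());print(roller())"
```

```text
{'t': 6.1, 'lo': np.float64(-111.0), 'hi': np.float64(-113.7), 'mid': np.float64(-112.3), 'n': 887, 'slope_deg': -0.547, 'yslope': -0.078, 'tcp': [0.5157, -0.2335, 0.2537], 'fz': -7.4}
{'t': 6.15, 'lo': np.float64(-111.1), 'hi': np.float64(-113.6), 'mid': np.float64(-112.3), 'n': 890, 'slope_deg': -0.537, 'yslope': -0.059, 'tcp': [0.5159, -0.2335, 0.2538], 'fz': -7.3}
```

Call:
move_arm --rows '[[[-0.2, 0, 0, 0, 0, 0, 0.01], [-0.4, 0, 0, 0, 0, 0, 0.01], [-0.6, 0, 0, 0, 0, 0, 0.01], [-0.6, 0, 0, 0, 0, 0, 0.01], [-0.6, 0, 0, 0, 0, 0, 0.01]]]'

```text
time_s: 6.65
tool_pos: [0.5161, -0.2337, 0.2545]
ee_rot: [3.122, 0.0, -3.023]
contact_force: [0.4, -0.5, -7.3]
gripper_width: 0.269
grip_force: 98.8
```

```bash
python3 -c "
from h import *
print(roller());print(roller())"
```

```text
{'t': 6.7, 'lo': np.float64(-112.0), 'hi': np.float64(-114.4), 'mid': np.float64(-113.2), 'n': 885, 'slope_deg': -1.1, 'yslope': -0.001, 'tcp': [0.5161, -0.2337, 0.2545], 'fz': -7.7}
{'t': 6.75, 'lo': np.float64(-112.0), 'hi': np.float64(-114.7), 'mid': np.float64(-113.4), 'n': 889, 'slope_deg': -1.102, 'yslope': -0.001, 'tcp': [0.5161, -0.2336, 0.2545], 'fz': -7.7}
```

```bash
python3 -c "
from h import *
print(roller('dbg2'))"
```

```text
{'t': 6.8, 'lo': np.float64(-112.4), 'hi': np.float64(-115.1), 'mid': np.float64(-113.8), 'n': 880, 'slope_deg': -1.101, 'yslope': -0.003, 'tcp': [0.5161, -0.2336, 0.2545], 'fz': -7.5}
```

View pics/dbg2.png

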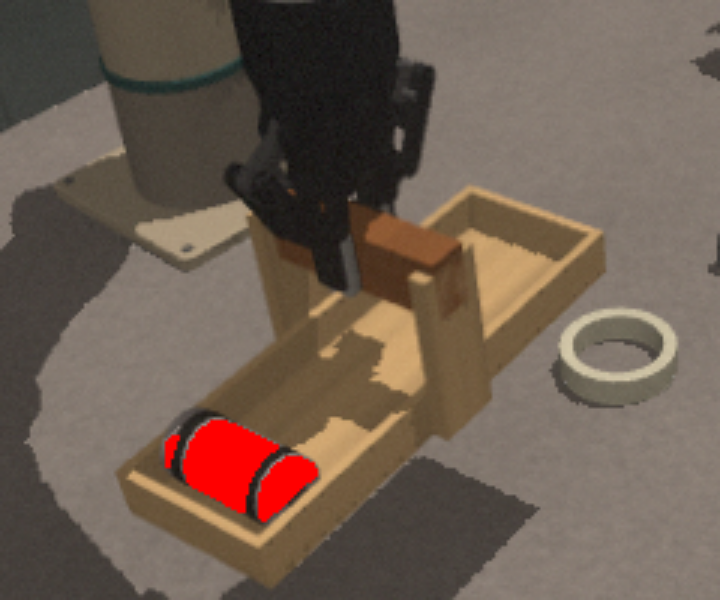

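The roller at (240,465) in the crop creeps toward the -x wall, and the tray is well clear of everything. Start the carry gently toward +y, with slightly more lean.

Call:
move_arm --rows '[[[-0.1, 0, 0, 0, 0.001, 0, 0.01], [-0.2, 0, 0, 0, 0.002, 0, 0.01], [-0.3, 0, 0, -0.001, 0.005, 0, 0.01], [-0.4, 0, 0, -0.001, 0.01, 0, 0.01], [-0.4, 0, 0, -0.002, 0.015, 0, 0.01], [-0.4, 0, 0, -0.003, 0.022, 0, 0.01], [-0.4, 0, 0, -0.004, 0.029, 0.001, 0.01], [-0.4, 0, 0, -0.005, 0.038, 0.001, 0.01]]]'

```text
time_s: 7.6
tool_pos: [0.5165, -0.1946, 0.2541]
ee_rot: [3.115, -0.0, -3.023]
contact_force: [0.5, -0.6, -8.0]
gripper_width: 0.269
grip_force: 99.2
```

```bash
python3 -c "
from h import *
print(roller())"
```

```text
{'t': 7.65, 'lo': np.float64(-115.7), 'hi': np.float64(-130.6), 'mid': np.float64(-123.2), 'n': 661, 'slope_deg': -1.626, 'yslope': -0.01, 'tcp': [0.5167, -0.1921, 0.2542], 'fz': -7.4}
```

```bash
python3 -c "
from h import *
s=cam('scene'); print(on_z(s,[[352,97],[404,131],[459,78]],0).round(3).tolist())
print(roller())"
```

```text
[[0.191, 0.575, 0.0], [0.439, 0.491, 0.0], [0.394, 0.937, 0.0]]
{'t': 7.75, 'lo': np.float64(-115.5), 'hi': np.float64(-122.6), 'mid': np.float64(-119.0), 'n': 791, 'slope_deg': -1.527, 'yslope': 0.01, 'tcp': [0.5168, -0.1941, 0.2543], 'fz': -7.4}
```

Call:
move_arm --rows '[[[-0.2, 0, 0, 0, 0.001, 0, 0.01], [-0.4, 0, 0, 0, 0.004, 0, 0.01], [-0.6, 0, 0, -0.001, 0.009, 0, 0.01], [-0.8, 0, 0, -0.002, 0.016, 0.001, 0.01], [-0.9, 0, 0, -0.003, 0.025, 0.001, 0.01], [-0.9, 0, 0, -0.004, 0.036, 0.001, 0.01], [-0.9, 0, 0, -0.006, 0.049, 0.002, 0.01], [-0.9, 0, 0, -0.008, 0.064, 0.002, 0.01]]]'

```text
time_s: 8.55
tool_pos: [0.5169, -0.1294, 0.2538]
ee_rot: [3.099, -0.0, -3.023]
contact_force: [0.0, 0.5, -7.2]
gripper_width: 0.269
grip_force: 99.4
```

Call:
move_arm --rows '[[[0, 0, 0, -0.002, 0.016, 0.001, 0.01], [0, 0, 0, -0.004, 0.032, 0.001, 0.01], [0, 0, 0, -0.006, 0.048, 0.002, 0.01], [0, 0, 0, -0.008, 0.064, 0.003, 0.01], [0, 0, 0, -0.009, 0.079, 0.003, 0.01], [0, 0, 0, -0.011, 0.095, 0.004, 0.01], [0, 0, 0, -0.013, 0.111, 0.005, 0.01], [0, 0, 0, -0.015, 0.127, 0.006, 0.01]]]'

```text
time_s: 9.35
tool_pos: [0.5167, -0.0011, 0.2534]
ee_rot: [3.1, 0.0, -3.022]
contact_force: [0.6, -0.0, -6.9]
gripper_width: 0.268
grip_force: 99.4
```

Call:
move_arm --rows '[[[0, 0, 0, -0.002, 0.016, 0.001, 0.01], [0, 0, 0, -0.004, 0.032, 0.001, 0.01], [0, 0, 0, -0.006, 0.048, 0.002, 0.01], [0, 0, 0, -0.008, 0.064, 0.003, 0.01], [0, 0, 0, -0.009, 0.079, 0.003, 0.01], [0, 0, 0, -0.011, 0.095, 0.004, 0.01], [0, 0, 0, -0.013, 0.111, 0.005, 0.01], [0, 0, 0, -0.015, 0.127, 0.006, 0.01]]]'

```text
time_s: 10.15
tool_pos: [0.5164, 0.1267, 0.2527]
ee_rot: [3.1, 0.0, -3.023]
contact_force: [0.4, -0.5, -6.6]
gripper_width: 0.273
grip_force: 99.5
```

Call:
move_arm --rows '[[[0, 0, 0, -0.002, 0.016, 0.001, 0.01], [0, 0, 0, -0.004, 0.032, 0.001, 0.01], [0, 0, 0, -0.006, 0.048, 0.002, 0.01], [0, 0, 0, -0.008, 0.064, 0.003, 0.01], [0, 0, 0, -0.009, 0.079, 0.003, 0.01], [0, 0, 0, -0.011, 0.092, 0.004, 0.01], [0, 0, 0, -0.012, 0.103, 0.005, 0.01], [0, 0, 0, -0.013, 0.112, 0.005, 0.01]]]'

```text
time_s: 10.95
tool_pos: [0.5161, 0.239, 0.252]
ee_rot: [3.1, -0.0, -3.023]
contact_force: [1.4, 0.5, -7.2]
gripper_width: 0.269
grip_force: 99.4
```

Call:
move_arm --rows '[[[0, 0, 0, -0.001, 0.007, 0, 0.01], [0, 0, 0, -0.001, 0.012, 0, 0.01], [0, 0, 0, -0.002, 0.015, 0.001, 0.01], [0, 0, 0, -0.002, 0.016, 0.001, 0.01], [0, 0, 0, -0.002, 0.016, 0.001, 0.01], [0, 0, 0, -0.002, 0.016, 0.001, 0.01], [0, 0, 0, -0.002, 0.016, 0.001, 0.01], [0, 0, 0, -0.002, 0.016, 0.001, 0.01]]]'

```text
time_s: 11.75
tool_pos: [0.5164, 0.254, 0.2519]
ee_rot: [3.1, -0.0, -3.023]
contact_force: [0.4, -0.4, -7.0]
gripper_width: 0.27
grip_force: 99.5
```

```bash
python3 -c "
from h import *
print(roller('dbg3'));print(roller());s=get_state();print(s['joint_pos'].round(2))"
```

```text
{'t': 11.8, 'lo': np.float64(-103.1), 'hi': np.float64(-131.2), 'mid': np.float64(-117.1), 'n': 347, 'slope_deg': -2.396, 'yslope': -0.001, 'tcp': [0.5164, 0.254, 0.2519], 'fz': -6.9}
{'t': 11.85, 'lo': np.float64(-103.1), 'hi': np.float64(-131.4), 'mid': np.float64(-117.3), 'n': 342, 'slope_deg': -2.399, 'yslope': 0.006, 'tcp': [0.5164, 0.2541, 0.2519], 'fz': -7.7}
[-0.38  0.49 -0.15  1.72  0.04  0.92  1.15]
```

View pics/dbg3.png

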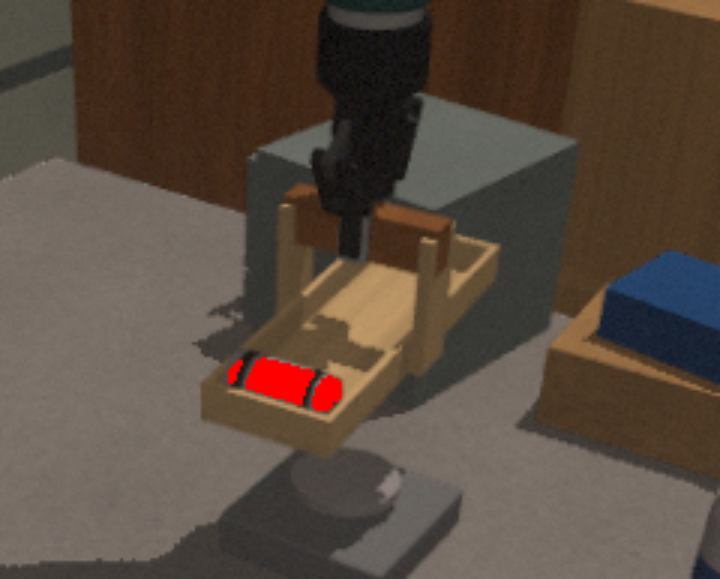

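```bash
python3 -c "
from h import *
s=get_state(); t=np.array(s['tool_pos']); M=R.from_euler('xyz',s['ee_rot']).as_matrix()
A=np.c_[M[:,1],M[:,0],-M[:,2]]; o=t+M[:,2]*.0748
c=cam('scene'); P=proj(c,t)[0]; x0,y0=int(P[0])-120,int(P[1])-90
pts=dict(nearL=[-.15,.051,.03],nearR=[-.15,-.051,.03],nearRb=[-.15,-.051,0],nearLb=[-.15,.051,0],farR=[.15,-.051,.03],bar=[0.012,-.051,.112],barb=[-.012,-.051,.112],postb=[0,-.061,0])
for k,v in pts.items(): print(k,((proj(c,o+A@np.array(v))[0]-[x0,y0])*3).round())
f=c['frame'][y0:y0+200,x0:x0+240]; cv2.imwrite('pics/z.png',f)
h=cv2.cvtColor(f,cv2.COLOR_RGB2HSV); w=(h[:,:,0]<24)&(h[:,:,1]>85)
k=blob(w,(60,60,170,160))
print('lowest',(k[k[:,0,1].argmax(),0]*3),'left',k[k[:,0,0].argmin(),0]*3,'right',k[k[:,0,0].argmax(),0]*3)
l=k[:,0,:]; print('left edge pts',(l[l[:,0]<70]*3).tolist()[:20])
"
```

```text
nearL [197. 399.]
nearR [327. 438.]
nearRb [325. 476.]
nearLb [197. 436.]
farR [496. 264.]
bar [436. 233.]
barb [422. 246.]
postb [428. 382.]Traceback (most recent call last):
  File "<string>", line 8, in <module>
    f=c['frame'][y0:y0+200,x0:x0+240]; cv2.imwrite('pics/z.png',f)
                                       ~~~~~~~~~~~^^^^^^^^^^^^^^^^
cv2.error: OpenCV(4.12.0) /io/opencv/modules/imgcodecs/src/loadsave.cpp:1146: error: (-215:Assertion failed) !_img.empty() in function 'imwrite'
```

The crop shows the roller at (285,382) resting against the -x wall, with the tray hovering above the scale platform at (345,480). The rim corners match the projected tray to about 2 px. Friction holds the roller below roughly 0.9° of slope. Next is a gentle tilt the other way, to +2°.

Call:
move_arm --rows '[[[0.8, 0, 0, 0, 0, 0, 0.01], [1.6, 0, 0, 0, 0, 0, 0.01], [2.4, 0, 0, 0, 0, 0, 0.01], [3.2, 0, 0, 0, 0, 0, 0.01], [4.0, 0, 0, 0, 0, 0, 0.01], [4.4, 0, 0, 0, 0, 0, 0.01], [4.4, 0, 0, 0, 0, 0, 0.01], [4.4, 0, 0, 0, 0, 0, 0.01]]]'

```text
time_s: 12.7
tool_pos: [0.5163, 0.2542, 0.2518]
ee_rot: [-3.107, -0.0, -3.023]
contact_force: [0.3, -0.2, -7.4]
gripper_width: 0.275
grip_force: 99.4
```

```bash
python3 -c "
from h import *
print(roller())"
```

```text
{'t': 12.75, 'lo': np.float64(-97.3), 'hi': np.float64(-127.0), 'mid': np.float64(-112.2), 'n': 369, 'slope_deg': 2.005, 'yslope': -0.002, 'tcp': [0.5164, 0.2541, 0.2519], 'fz': -6.4}
```

Call:
move_arm --rows '[[[0, 0, 0, 0, 0, 0, 0.01], [0, 0, 0, 0, 0, 0, 0.01], [0, 0, 0, 0, 0, 0, 0.01]]]'

```text
time_s: 13.05
tool_pos: [0.5164, 0.2541, 0.2519]
ee_rot: [-3.107, -0.0, -3.023]
contact_force: [-0.5, -0.4, -6.9]
gripper_width: 0.272
grip_force: 99.5
```

```bash
python3 -c "
from h import *
print(roller())"
```

```text
{'t': 13.1, 'lo': np.float64(-96.7), 'hi': np.float64(-115.9), 'mid': np.float64(-106.3), 'n': 428, 'slope_deg': 1.999, 'yslope': -0.003, 'tcp': [0.5164, 0.2541, 0.2519], 'fz': -7.7}
```

Call:
move_arm --rows '[[[0, 0, 0, 0, 0, 0, 0.01], [0, 0, 0, 0, 0, 0, 0.01], [0, 0, 0, 0, 0, 0, 0.01], [0, 0, 0, 0, 0, 0, 0.01], [0, 0, 0, 0, 0, 0, 0.01]]]'

```text
time_s: 13.6
tool_pos: [0.5164, 0.2542, 0.2519]
ee_rot: [-3.107, -0.0, -3.023]
contact_force: [-0.2, -0.1, -7.8]
gripper_width: 0.264
grip_force: 99.5
```

```bash
python3 -c "
from h import *
print(roller())"
```

```text
{'t': 13.65, 'lo': np.float64(-75.3), 'hi': np.float64(-86.6), 'mid': np.float64(-81.0), 'n': 444, 'slope_deg': 2.003, 'yslope': -0.001, 'tcp': [0.5164, 0.2542, 0.2519], 'fz': -7.9}
```

Call:
move_arm --rows '[[[0, 0, 0, 0, 0, 0, 0.01], [0, 0, 0, 0, 0, 0, 0.01], [0, 0, 0, 0, 0, 0, 0.01], [0, 0, 0, 0, 0, 0, 0.01]]]'

```text
time_s: 14.05
tool_pos: [0.5164, 0.2542, 0.2519]
ee_rot: [-3.107, -0.0, -3.023]
contact_force: [0.7, 0.6, -7.3]
gripper_width: 0.268
grip_force: 99.6
```

```bash
python3 -c "
from h import *
print(roller())"
```

```text
{'t': 14.1, 'lo': np.float64(-38.1), 'hi': np.float64(-51.4), 'mid': np.float64(-44.7), 'n': 409, 'slope_deg': 2.007, 'yslope': -0.007, 'tcp': [0.5163, 0.2542, 0.2519], 'fz': -7.2}
```

Call:
move_arm --rows '[[[-1.0, 0, 0, 0, 0, 0, 0.01], [-2.0, 0, 0, 0, 0, 0, 0.01], [-2.0, 0, 0, 0, 0, 0, 0.01], [-2.0, 0, 0, 0, 0, 0, 0.01]]]'

```text
time_s: 14.5
tool_pos: [0.5165, 0.2537, 0.2519]
ee_rot: [-3.141, -0.0, -3.024]
contact_force: [0.5, 0.3, -7.0]
gripper_width: 0.268
grip_force: 99.6
```

```bash
python3 -c "
from h import *
print(roller());print(roller())"
```

```text
{'t': 14.55, 'lo': np.float64(-4.5), 'hi': np.float64(-17.9), 'mid': np.float64(-11.2), 'n': 369, 'slope_deg': -0.0, 'yslope': -0.002, 'tcp': [0.5165, 0.254, 0.2519], 'fz': -7.9}
{'t': 14.6, 'lo': np.float64(-2.6), 'hi': np.float64(-15.5), 'mid': np.float64(-9.0), 'n': 382, 'slope_deg': -0.001, 'yslope': -0.003, 'tcp': [0.5164, 0.2542, 0.2519], 'fz': -7.9}
```

Call:
move_arm --rows '[[[0, 0, 0, 0, 0, 0, 0.01], [0, 0, 0, 0, 0, 0, 0.01]]]'

```text
time_s: 14.8
tool_pos: [0.5163, 0.2544, 0.2519]
ee_rot: [-3.142, -0.0, -3.023]
contact_force: [0.9, 0.9, -7.7]
gripper_width: 0.266
grip_force: 99.5
```

```bash
python3 -c "
from h import *
print(roller());print(roller('dbg4'))"
```

```text
{'t': 14.85, 'lo': np.float64(0.4), 'hi': np.float64(-13.3), 'mid': np.float64(-6.4), 'n': 376, 'slope_deg': 0.002, 'yslope': -0.003, 'tcp': [0.5163, 0.2544, 0.2519], 'fz': -7.8}
{'t': 14.9, 'lo': np.float64(-0.3), 'hi': np.float64(-12.9), 'mid': np.float64(-6.6), 'n': 380, 'slope_deg': 0.003, 'yslope': 0.0, 'tcp': [0.5163, 0.2544, 0.2519], 'fz': -7.9}
```

View pics/dbg4.png

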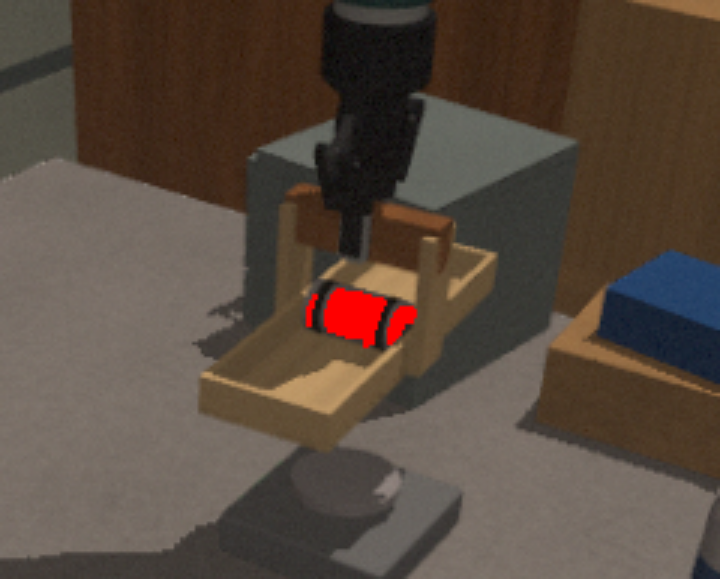

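The roller, at (360,315) in the crop, is at rest near the middle (about -6 mm). I'll check the tracker's bias against the tray's own ends while it holds still.

```bash
python3 -c "
from h import *
s=get_state(); t=np.array(s['tool_pos']); M=R.from_euler('xyz',s['ee_rot']).as_matrix()
A=np.c_[M[:,1],M[:,0],-M[:,2]]; o=t+M[:,2]*.0748
c=cam('scene'); S=cv2.cvtColor(c['frame'],cv2.COLOR_RGB2HSV)[:,:,1].astype(np.float32)
def line(y,z,a,b,step=.0005):
    xs=np.arange(a,b,step); p=proj(c,[o+A@np.array([x,y,z]) for x in xs]).astype(np.float32)
    v=cv2.remap(S,p[:,:1],p[:,1:],cv2.INTER_LINEAR).ravel(); i=np.nonzero((v[1:]>80)!=(v[:-1]>80))[0]; return (xs[i]*1000).round(1).tolist()
for y in(-.03,-.01,.01,.03): print('y',y,'near bottom',line(y,.002,-.18,-.12),'far top',line(y,.03,.12,.18))
print(roller(),roller())
"
```

```text
y -0.03 near bottom [-154.0] far top [148.5]
y -0.01 near bottom [-155.0] far top [164.0]
y 0.01 near bottom [-155.0] far top []
y 0.03 near bottom [-154.5] far top []
{'t': 15.0, 'lo': np.float64(0.2), 'hi': np.float64(-13.2), 'mid': np.float64(-6.5), 'n': 377, 'slope_deg': 0.003, 'yslope': -0.005, 'tcp': [0.5163, 0.2543, 0.2519], 'fz': -7.4} {'t': 15.05, 'lo': np.float64(-0.2), 'hi': np.float64(-13.2), 'mid': np.float64(-6.7), 'n': 379, 'slope_deg': 0.003, 'yslope': -0.006, 'tcp': [0.5163, 0.2543, 0.2519], 'fz': -7.2}
```

The tray ends show the image biased about -3 mm, so the roller is about 3–4 mm from the middle and at rest. Holding for more than 3 s.

Call:
move_arm --rows '[[[0, 0, 0, 0, 0, 0, 0.01], [0, 0, 0, 0, 0, 0, 0.01], [0, 0, 0, 0, 0, 0, 0.01], [0, 0, 0, 0, 0, 0, 0.01], [0, 0, 0, 0, 0, 0, 0.01], [0, 0, 0, 0, 0, 0, 0.01], [0, 0, 0, 0, 0, 0, 0.01], [0, 0, 0, 0, 0, 0, 0.01]]]'

```text
time_s: 15.85
tool_pos: [0.5164, 0.2542, 0.2519]
ee_rot: [3.142, -0.0, -3.023]
contact_force: [-0.1, -0.4, -7.8]
gripper_width: 0.268
grip_force: 99.5
```

Call:
move_arm --rows '[[[0, 0, 0, 0, 0, 0, 0.01], [0, 0, 0, 0, 0, 0, 0.01], [0, 0, 0, 0, 0, 0, 0.01], [0, 0, 0, 0, 0, 0, 0.01], [0, 0, 0, 0, 0, 0, 0.01], [0, 0, 0, 0, 0, 0, 0.01], [0, 0, 0, 0, 0, 0, 0.01], [0, 0, 0, 0, 0, 0, 0.01]]]'

```text
time_s: 16.65
tool_pos: [0.5164, 0.2543, 0.2519]
ee_rot: [3.142, 0.0, -3.023]
contact_force: [-0.2, 0.4, -7.5]
gripper_width: 0.27
grip_force: 99.5
```

Call:
move_arm --rows '[[[0, 0, 0, 0, 0, 0, 0.01], [0, 0, 0, 0, 0, 0, 0.01], [0, 0, 0, 0, 0, 0, 0.01], [0, 0, 0, 0, 0, 0, 0.01], [0, 0, 0, 0, 0, 0, 0.01], [0, 0, 0, 0, 0, 0, 0.01], [0, 0, 0, 0, 0, 0, 0.01], [0, 0, 0, 0, 0, 0, 0.01]]]'

```text
time_s: 17.45
tool_pos: [0.5164, 0.2543, 0.2519]
ee_rot: [3.142, 0.0, -3.023]
contact_force: [-0.0, 0.8, -7.0]
gripper_width: 0.267
grip_force: 99.5
```

Call:
move_arm --rows '[[[0, 0, 0, 0, 0, 0, 0.01], [0, 0, 0, 0, 0, 0, 0.01], [0, 0, 0, 0, 0, 0, 0.01], [0, 0, 0, 0, 0, 0, 0.01], [0, 0, 0, 0, 0, 0, 0.01], [0, 0, 0, 0, 0, 0, 0.01], [0, 0, 0, 0, 0, 0, 0.01], [0, 0, 0, 0, 0, 0, 0.01]]]'

```text
time_s: 18.25
tool_pos: [0.5164, 0.2543, 0.2519]
ee_rot: [3.142, -0.0, -3.023]
contact_force: [-0.2, 0.9, -6.6]
gripper_width: 0.266
grip_force: 99.5
```

Call:
move_arm --rows '[[[0, 0, 0, 0, 0, 0, 0.01], [0, 0, 0, 0, 0, 0, 0.01], [0, 0, 0, 0, 0, 0, 0.01], [0, 0, 0, 0, 0, 0, 0.01], [0, 0, 0, 0, 0, 0, 0.01], [0, 0, 0, 0, 0, 0, 0.01]]]'

```text
time_s: 18.85
tool_pos: [0.5164, 0.2543, 0.2519]
ee_rot: [3.142, -0.0, -3.023]
contact_force: [-0.1, -0.4, -6.3]
gripper_width: 0.269
grip_force: 99.5
```

```bash
python3 -c "
from h import *
print(roller())
c=cam('scene'); g=cv2.cvtColor(c['frame'],cv2.COLOR_RGB2HSV)
print(proj(c,[[.518,.2525,.06],[.518+.045,.2525,.06],[.518,.2525+.045,.06],[.518-.045,.2525,.06],[.518,.2525-.045,.06]]).round(1).tolist())
s=get_state();print(s['joint_pos'].round(2))
"
```

```text
{'t': 18.9, 'lo': np.float64(0.4), 'hi': np.float64(-13.1), 'mid': np.float64(-6.3), 'n': 380, 'slope_deg': -0.002, 'yslope': -0.002, 'tcp': [0.5164, 0.2543, 0.2519], 'fz': -8.1}
[[383.2, 157.7], [398.9, 164.1], [393.1, 150.1], [368.0, 151.6], [372.8, 165.8]]
[-0.42  0.5  -0.13  1.7   0.08  0.94  1.11]
```

The roller stood still for 4 s. Lowering gently onto the platform.

Call:
move_arm --rows '[[[0, 0, 0, 0, 0, 0.001, 0.01], [0, 0, 0, 0, 0, 0.004, 0.01], [0, 0, 0, -0.001, -0.001, 0.009, 0.01], [0, 0, 0, -0.001, -0.001, 0.015, 0.01], [0, 0, 0, -0.001, -0.001, 0.022, 0.01], [0, 0, 0, -0.001, -0.001, 0.03, 0.01], [0, 0, 0, -0.002, -0.002, 0.038, 0.01], [0, 0, 0, -0.002, -0.002, 0.046, 0.01]]]'

```text
time_s: 19.75
tool_pos: [0.5187, 0.2523, 0.205]
ee_rot: [-3.141, -0.0, -3.023]
contact_force: [0.9, -0.5, -6.3]
gripper_width: 0.272
grip_force: 99.5
```

Call:
move_arm --rows '[[[0, 0, 0, 0, 0, 0.008, 0.01], [0, 0, 0, 0, 0, 0.016, 0.01], [0, 0, 0, 0, 0, 0.024, 0.01], [0, 0, 0, 0, 0, 0.032, 0.01], [0, 0, 0, 0, 0, 0.04, 0.01], [0, 0, 0, 0, 0, 0.047, 0.01], [0, 0, 0, 0, 0, 0.053, 0.01], [0, 0, 0, 0, 0, 0.058, 0.01]]]'

```text
time_s: 20.55
tool_pos: [0.5186, 0.2525, 0.1474]
ee_rot: [-3.142, -0.0, -3.023]
contact_force: [-1.1, 0.0, -7.4]
gripper_width: 0.267
grip_force: 99.5
```

Call:
move_arm --rows '[[[0, 0, 0, 0, 0, 0.003, 0.01], [0, 0, 0, 0, 0, 0.005, 0.01], [0, 0, 0, 0, 0, 0.007, 0.01], [0, 0, 0, 0, 0, 0.008, 0.01], [0, 0, 0, 0, 0, 0.009, 0.01], [0, 0, 0, 0, 0, 0.01, 0.01], [0, 0, 0, 0, 0, 0.01, 0.01]]]'

```text
time_s: 21.25
tool_pos: [0.5185, 0.2525, 0.1378]
ee_rot: [3.142, -0.0, -3.023]
contact_force: [0.5, -0.4, -7.3]
gripper_width: 0.269
grip_force: 99.5
```

```bash
python3 -c "
from h import *
print(roller())
s=get_state();print(s['joint_pos'].round(2),s['contact_force'],s['torque'])
c=cam('top');print('ends',end=' ')
t=np.array(s['tool_pos']); f=c['frame']; h=cv2.cvtColor(f,cv2.COLOR_RGB2HSV)
w=(h[:,:,0]<28)&(h[:,:,1]>85); v,u=np.nonzero(w[240:350,0:230]); v=v+240
for sel in (u<u.min()+3,u>u.max()-3): print(on_z(c,[[u[sel].mean(),v[sel].mean()]],.09).round(4), u[sel].mean(),v[sel].mean())
"
```

```text
{'t': 21.3, 'lo': np.float64(-2.9), 'hi': np.float64(-11.1), 'mid': np.float64(-7.0), 'n': 328, 'slope_deg': -0.001, 'yslope': -0.001, 'tcp': [0.5186, 0.2525, 0.1379], 'fz': -6.5}
[-0.43  0.64 -0.12  1.81  0.11  0.69  1.09] [ 0.06156175 -0.19602937 -6.49355361] [0.00016889 0.02622078 0.00510652]
ends [[0.497  0.4993 0.09  ]] 1.1666666666666667 302.0
[[0.5101 0.0969 0.09  ]] 203.69117647058823 297.0
```

Call:
move_arm --rows '[[[0, 0, 0, 0, 0, 0.0005, 0.01], [0, 0, 0, 0, 0, 0.001, 0.01], [0, 0, 0, 0, 0, 0.0015, 0.01], [0, 0, 0, 0, 0, 0.002, 0.01], [0, 0, 0, 0, 0, 0.0025, 0.01], [0, 0, 0, 0, 0, 0.0028, 0.01], [0, 0, 0, 0, 0, 0.0028, 0.01]]]'

```text
time_s: 22.05
tool_pos: [0.5185, 0.2525, 0.135]
ee_rot: [-3.142, -0.0, -3.023]
contact_force: [-0.5, -0.2, -8.1]
gripper_width: 0.264
grip_force: 99.5
```

Call:
move_arm --rows '[[[0, 0, 0, 0, 0, 0.0003, 0.01], [0, 0, 0, 0, 0, 0.0006, 0.01], [0, 0, 0, 0, 0, 0.0006, 0.01]]]'

```text
time_s: 22.35
tool_pos: [0.5186, 0.2525, 0.1348]
ee_rot: [3.142, 0.0, -3.023]
contact_force: [-0.0, -0.4, -4.2]
gripper_width: 0.264
grip_force: 100.2
```

Call:
move_arm --rows '[[[0, 0, 0, 0, 0, 0.0003, 0.01], [0, 0, 0, 0, 0, 0.0006, 0.01], [0, 0, 0, 0, 0, 0.0006, 0.01]]]'

```text
time_s: 22.65
tool_pos: [0.5186, 0.2526, 0.1348]
ee_rot: [3.141, 0.0, -3.023]
contact_force: [-2.7, -1.9, 4.4]
gripper_width: 0.268
grip_force: 101.3
```

Contact made, with slight downward press. Easing 0.3 mm and releasing gradually.

Call:
move_arm --rows '[[[0, 0, 0, 0, 0, -0.0003, 0.01], [0, 0, 0, 0, 0, -0.0003, 0.01]]]' --squeeze 60

```text
time_s: 22.85
tool_pos: [0.5186, 0.2526, 0.1348]
ee_rot: [3.141, 0.0, -3.023]
contact_force: [-2.8, -0.8, 6.0]
gripper_width: 0.271
grip_force: 101.2
```

Call:
move_arm --rows '[[[0, 0, 0, 0, 0, 0, 0.018], [0, 0, 0, 0, 0, 0, 0.022], [0, 0, 0, 0, 0, 0, 0.025], [0, 0, 0, 0, 0, 0, 0.028], [0, 0, 0, 0, 0, 0, 0.034], [0, 0, 0, 0, 0, 0, 0.044]]]' --squeeze 20

```text
time_s: 23.45
tool_pos: [0.5189, 0.2527, 0.1341]
ee_rot: [3.141, 0.001, -3.023]
contact_force: [-0.6, -0.1, -0.1]
gripper_width: 0.511
grip_force: 0.0
```

```bash
python3 -c "
from h import *
print(roller())"
```

```text
{'t': 23.5, 'lo': np.float64(-2.2), 'hi': np.float64(-10.1), 'mid': np.float64(-6.1), 'n': 321, 'slope_deg': -0.013, 'yslope': 0.024, 'tcp': [0.5189, 0.2526, 0.1341], 'fz': 0.5}
```

Released with the roller still. Opening fully and rising straight up.

Call:
move_arm --rows '[[[0, 0, 0, 0, 0, 0, 0.06], [0, 0, 0, 0, 0, 0, 0.075], [0, 0, 0, 0, 0, -0.002, 0.08], [0, 0, 0, 0, 0, -0.01, 0.08], [0, 0, 0, 0, 0, -0.025, 0.08], [0, 0, 0, 0, 0, -0.045, 0.08], [0, 0, 0, 0, 0, -0.07, 0.08], [0, 0, 0, 0, 0, -0.1, 0.08]]]'

```text
time_s: 24.3
tool_pos: [0.5181, 0.2523, 0.2352]
ee_rot: [-3.141, -0.001, -3.023]
contact_force: [0.2, 1.0, 0.3]
gripper_width: 0.94
grip_force: 0.0
```

Call:
move_arm --rows '[[[0, 0, 0, 0, 0, -0.02, 0.08], [0, 0, 0, 0, 0, -0.03, 0.08], [0, 0, 0, 0, 0, -0.03, 0.08], [0, 0, 0, 0, 0, -0.03, 0.08], [0, 0, 0, 0, 0, -0.03, 0.08], [0, 0, 0, 0, 0, -0.03, 0.08], [0, 0, 0, 0, 0, -0.03, 0.08], [0, 0, 0, 0, 0, -0.03, 0.08]]]'

```text
time_s: 25.1
tool_pos: [0.5184, 0.2524, 0.2637]
ee_rot: [-3.141, -0.001, -3.023]
contact_force: [0.1, 0.6, 0.5]
gripper_width: 0.938
grip_force: 0.0
```

```bash
python3 -c "
from h import *
s=get_state(); print(s['time_s'],s['tool_pos'],s['contact_force'])
c=cam('scene'); cv2.imwrite('pics/end.png',cv2.resize(c['frame'][40:240,270:510],None,fx=3,fy=3)[:,:,::-1])
"
```

```text
25.1 [0.51843657 0.2524248  0.2637369 ] [0.06308748 0.55207766 0.54607035]
```

View pics/end.png

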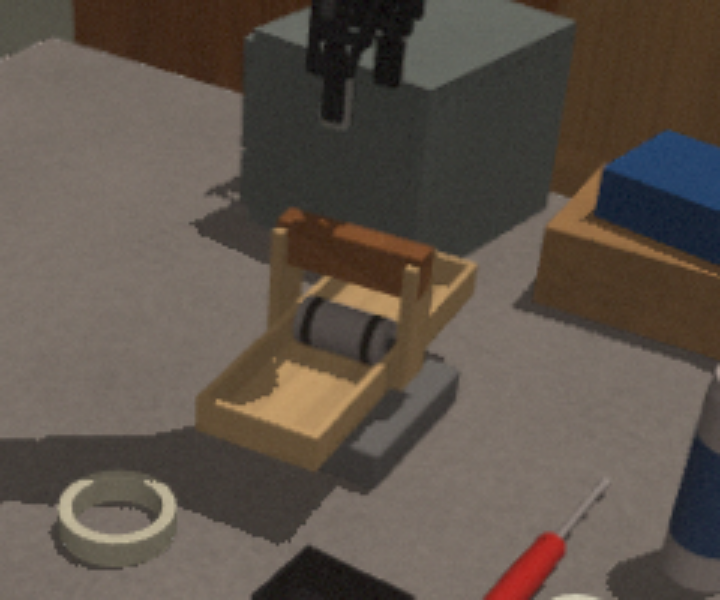

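The tray sits level on the scale with the roller at (345,330) under the handle. The gripper is clear at (340,110), and the tape and screwdriver are undisturbed. Handing in.

```bash
python3 -c "
from h import *
print(finish_job())"
```

```text
the job is handed in; nothing more can be done
None
```

The tray is balanced on the scale platform and released. I held the roller still near the middle for about 4 s before lowering, and it is still at rest there, roughly 3–6 mm off centre by camera; handed in at about 25 s.

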